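Put the parrot's washed toys back on their bases

TASK

The parrot's toys are washed and dry, so put each one back on its own base: the blue puzzle wheel, knob up, inside the rim of the round blue feeder base, the orange bead bar across both forks of its orange cradle, the red-framed steel mirror upright in its red channelled foot, and the birch block trio in its birch tray. Every toy should end fully seated, released and still, in any order of work; do not move or tip the glass canister and the chai glass that stand among them.

Things in the scene. Friction and masses are not known exactly. Their poses are not given: they have to be found in the camera images.
- wheel_mid (a point): Blue plastic puzzle wheel: a disc 96 mm across and 16 mm thick with an upright yellow bar knob on top, standing knob up on the surface. The knob is 46 mm long (along x), 16 mm wide (along y) and rises 32 mm above the disc; grip it across its 16 mm. The point is on the axis half-way up, 24 mm above the underside (8 mm above the disc's top, 24 mm below the knob's top); z is up. Any turn about z is right in the base. About 120 g.
- bar_mid (a point): Orange acrylic bead bar lying on the surface: a 12 mm round rod along x, 160 mm long in all, with a 28 x 28 mm square bead 30 mm long in the middle, two smaller round beads each side of it (out to 40 mm from the middle) and 28 mm square end caps 70 to 80 mm from the middle; the rod is bare from 40 to 70 mm. Grip the middle square bead across its 28 mm (along y). The point is the centre of the bar, on the rod's axis, 14 mm above the surface at the start. About 110 g.
- mirror_mid (a point): Steel mirror in a thick red plastic frame standing upright: 84 mm wide (x), 24 mm thick (y), 84 mm tall (z), a round polished steel disc on both faces and a steel strip along the top edge; grip it across its 24 mm in the upper half. The point is its centre, 42 mm above the underside. About 170 g; either face may look either way.
- trio_mid (a point): Birch block trio: three pale 36 mm birch cubes in a row on a steel pin, rigid as one piece, 114 mm long (x; the pin's ends reach 118 mm), 36 mm wide (y), 36 mm high, lying on the surface. Grip the middle block across its 36 mm. The point is its centre, 18 mm above the underside. About 100 g.
- feeder: Round blue feeder base, fixed: 128 mm across, with a low rim 18 mm high all round (inside diameter 112 mm) and a flat inner floor 10 mm above the surface with six printed white treat spots. The wheel sits flat on this floor inside the rim. Origin: centre of its underside.
- cradle: Bead bar cradle, fixed: a birch foot plate 140 x 60 x 10 mm with two orange forked posts at x = +54 and -54 mm (each 10 mm thick along x). Each fork is a V open upward, 41 mm wide at the top (65 mm above the surface), closing at 41 mm. The bar lies along x, its bare rod lengths in the two forks, its axis then 50 mm above the surface; either end may be at +x. Origin: centre of the underside.
- foot: Mirror foot, fixed: red plastic block 120 (x) x 66 (y) mm with a channel 100 mm long (x) and 40 mm wide (y), its floor 8 mm above the surface and its walls 22 mm above the surface; a steel strip marks the floor. The mirror stands upright on the floor inside the walls, its width along x. Origin: centre of the underside.
- tray: Birch block tray, fixed: 146 (x) x 68 (y) mm, a shallow well 130 x 52 mm with its floor 4 mm and its darker rim 10 mm above the surface; three square marks in a row on the floor. The trio lies flat on the floor inside the rim, along x, on any of its long sides. Origin: centre of the underside.
- canister_mid (a point): Empty glass canister with a hinged glass lid, steel wire clasp and orange gasket, 80 mm across over the wire, 107 mm tall; loose, 420 g. It stands among the toys and must stay. The point is its middle, 53 mm up.
- chai_mid (a point): Empty green chai glass, 62 mm across, 80 mm tall; loose, 160 g. It stands among the toys and must stay. The point is its middle, 40 mm up.
Not all that is in view belongs to the job. Leave any brown or green look-alike of the part that bears mirror_mid alone.

How it is judged:
At the end, for the whole second after the job is handed in: Each toy at rest in its own base: height within 3 mm of seated (bar 4), centre within 12 mm (wheel), 14 mm (mirror, trio) or 15 mm (bar) of the base's; wheel and mirror upright within 0.07 rad; along the base within 0.2 (bar), 0.25 (trio), 0.3 rad (mirror) (horizontal distance between wheel_mid and feeder below 0.012 m and z of wheel_mid in the frame of feeder between 0.031 and 0.037 m and linear speed of each of wheel, bar, mirror, trio below 0.02 m/s and angular speed of each of wheel, bar, mirror, trio below 0.3 rad/s and angle between each of wheel_mid, mirror_mid's own z axis and vertical below 0.07 rad and horizontal distance between bar_mid and cradle below 0.015 m and z of bar_mid in the frame of cradle between 0.0463 and 0.0543 m and angle between the x axis of bar_mid and the x axis of cradle, either way round below 0.2 rad and horizontal distance between mirror_mid and foot below 0.014 m and z of mirror_mid in the frame of foot between 0.047 and 0.053 m and angle between the x axis of mirror_mid and the x axis of foot, either way round below 0.3 rad and horizontal distance between trio_mid and tray below 0.014 m and z of trio_mid in the frame of tray between 0.019 and 0.025 m and angle between the x axis of trio_mid and the x axis of tray, either way round below 0.25 rad); the robot touches nothing.
It fails at once if the glass canister is shifted by more than 30 mm or tipped (distance of canister_mid from where it was at the start of the episode above 0.03 m or angle between canister_mid's own z axis and vertical above 0.5 rad).
It fails at once if the chai glass is shifted by more than 30 mm or tipped (distance of chai_mid from where it was at the start of the episode above 0.03 m or angle between chai_mid's own z axis and vertical above 0.5 rad).
It also fails if it takes over 128 s, if anything falls off the work surface, if the arm or the gripper's body presses on something with over 40 N, if the wrist force passes 120 N, or if a joint passes its speed limit or range.

ROBOT

A 7-joint arm with a two-finger parallel gripper is mounted at the origin on the work surface. World frame = base frame: x ahead of the robot, y to its left, z up, the work surface at z = 0. Lengths are in m, angles in rad, forces in N, time in s.
With the tool pointing down it reaches from about 0.425 to 0.825 m from the base axis. Payload 3.6 kg.
Tool frame: the origin (TCP) lies where the fingers leave the gripper's body, on its centre line; the fingertips stand 73 mm ahead of it and the grasp point (between the pads) lies 54 mm ahead of it; z points along the fingers, y is the line along which they close (so a half turn about z gives the same grasp; the last joint's range is limited). The gripper opens to 85 mm and grips with 20 to 120 N. Pads are 22 mm wide; open, the fingers measure 114 mm over their backs; the gripper's body (76 mm by 85 mm) begins 54 mm behind the grasp point. The pads swing forward as they close: fully open they stand 13 mm farther back than shut.
Start: joints at [-1.278, 0.615, -0.013, 1.423, 0.008, 1.103, -0.04], TCP at [0.204, 0.617, 0.304] pointing down, gripper open.
Joint ranges: [-3.12, 3.12], [-0.3, 2.06], [-1.34, 1.32], [0.26, 2.42], [-1.36, 4.5], [0.01, 1.98], [-2.84, 2.84]. Speed limits (rad/s): [2.79, 2.79, 3.14, 3.14, 3.14, 3.14, 3.14].

INTERFACE

Orientations are given as a unit quaternion [x, y, z, w].
In Python, from station import arm, snapshot, camera_info, ticket gives the robot as it stands. Calls block until the motion is done:
- arm.movep(position, orientation): joint-space move of the TCP to a pose.
- arm.line_to(position, velocity=0.15, ori=None): straight line of the TCP; ori=None keeps the orientation; velocity is the mean speed in m/s.
- arm.move_j(angles): joint-space move.
- arm.move_gripper(opening, effort=None): opening from 0.0 (shut) to 1.0 (fully open); effort is the grip in N (None keeps the last); returns when the fingers have stopped.
- arm.pause(seconds).
- arm.ik(position, orientation): joint angles nearest the present ones, or None.
- snapshot(name): name is "scene" or "top" or "wrist"; returns the picture (420x560x3 uint8, blue, green, red); there is no depth.
- camera_info(name): a dict with "fx", "fy", "cx", "cy" (pixels), "dist_coeffs" ([k1, k2, p1, p2, k3] as OpenCV has them; the pictures are not rectified), "R" (3x3) and "t" (3): a world point X has camera coordinates R X + t; the wrist camera has in their place "T_tool_cam" (4x4, takes a point from camera to tool coordinates, whose origin is the TCP and whose axes are the flange's). Camera axes: x right, y down, z forward; pixel columns grow to the right and rows downward; lengths in m; the calibration is good to about 2 mm. A picture is of the moment at which its call begins: read the wrist's pose just before it. camera_info takes no time and is no camera call.
A pose or a line that the arm cannot do raises arm.MotionError and nothing moves.
- ticket.finish_job(): hands the job in; it is judged then, once.
Readings, each from a call of its own:
- arm.read_time(): time.
- arm.read_joint_positions(): joint angles.
- arm.read_dq(): joint speeds.
- arm.read_effort(): joint torques, N m.
- arm.read_tool_pos(): TCP position.
- arm.read_eef_rot(): TCP orientation.
- arm.read_ft_force(): force on the tool from outside, world axes, zero at the start.
- arm.read_wrist_torque(): the same for the moment, N m.
- arm.read_opening(): opening from 0.0 (shut) to 1.0 (fully open).
- arm.read_finger_force(): force on a finger pad.
Only numpy, scipy, OpenCV 4.12 (cv2) and the standard library are available. Lean on these libraries where they do the work, as an engineer would, in place of code of your own. Each camera call takes 0.05 s, during which the arm holds its last target. There are 200 camera calls.

## Working session

There is one attempt and no reset: what is moved stays moved. The work goes in short steps, each a Python script; the robot and the scene stay as the last script left them, time stands still between calls to the robot, and variables do not carry over. Pictures are saved under pics/ and viewed, at most 14 in all, crops included, and the job is handed in when it is done.

```bash
mkdir -p pics; python3 - <<'E'
from station import *
import cv2
for n in ("scene","top"):
    cv2.imwrite(f"pics/{n}0.png",snapshot(n)); c=camera_info(n); print(n,{k:(v.tolist() if hasattr(v,'tolist') else v) for k,v in c.items()})
print(camera_info("wrist")["T_tool_cam"],arm.read_eef_rot(),arm.read_tool_pos())
E
```

```text
scene {'fx': 458.0289222541508, 'fy': 458.0289222541508, 'cx': 282.25915583862235, 'cy': 211.41401480221123, 'dist_coeffs': [-0.1476356575028304, 0.0, 0.0, 0.0, 0.0], 'R': [[-0.5213528373154247, 0.85333633898988, 0.0028829815304508254], [0.661089418023624, 0.40602966444366934, -0.6309522113194845], [-0.5395850261083442, -0.32704281699971605, -0.7758163413131665]], 't': [0.2765625476890366, -0.27770154578911466, 1.627064882670283]}
top {'fx': 397.1170929015105, 'fy': 397.1170929015105, 'cx': 281.8939680665451, 'cy': 215.42690054621954, 'dist_coeffs': [-0.09761506182208805, 0.0, 0.0, 0.0, 0.0], 'R': [[-0.027731490534849426, -0.9995963754419099, -0.006168519766669779], [-0.9977587008200555, 0.028055392686787892, -0.06074923768299424], [0.06089777804313027, 0.004470027358569997, -0.9981339987621017]], 't': [0.010625540501643584, 0.5125843536844925, 1.1997157360441217]}
[[ 3.70378819e-04 -9.53520179e-01 -3.01328940e-01  7.65394591e-02]
 [ 9.99999879e-01  4.50620018e-04 -1.96783311e-04 -3.54617916e-04]
 [ 3.23421711e-04 -3.01328831e-01  9.53520231e-01 -7.00748893e-02]
 [ 0.00000000e+00  0.00000000e+00  0.00000000e+00  1.00000000e+00]] [ 1.58696797e-01  9.87326653e-01 -1.17422104e-03 -1.68577755e-04] [0.20354404 0.61675117 0.30283231]
```

View pics/scene0.png

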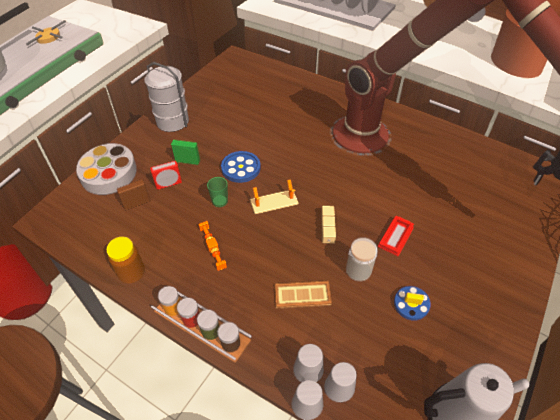

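View pics/top0.png

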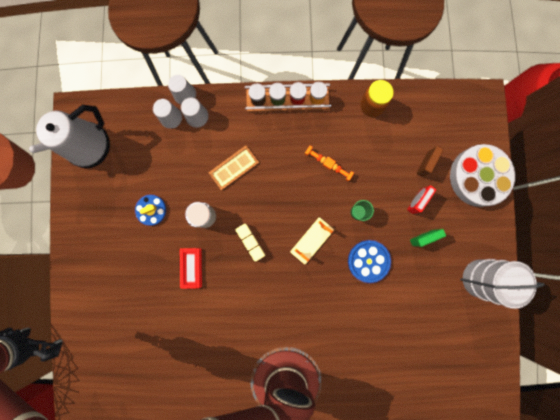

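Candidates (top image):
- **Mirror:** red frame at (423,200). Look-alikes are brown (431,161) and green (430,238). The red foot at (191,268) is flat and channelled.
- **Wheel:** blue disc with yellow knob at (150,210). The feeder is blue with white spots at (370,261).
- **Trio:** plain pale blocks at (250,243). The tray is at (233,167).
- **Bar:** (330,163). The cradle is at (313,241).
- **Keep clear:** canister (200,214), chai glass (362,210).

```bash
cat > h.py <<'E'
from station import *
import numpy as np, cv2
from scipy.spatial.transform import Rotation as Ro
def cam(name):
    c=camera_info(name); K=np.array([[c["fx"],0,c["cx"]],[0,c["fy"],c["cy"]],[0,0,1]])
    if "R" in c: R=np.array(c["R"]); o=-R.T@np.array(c["t"]); A=R.T
    else:
        T=np.array(c["T_tool_cam"]); W=Ro.from_quat(arm.read_eef_rot()).as_matrix()
        A=W@T[:3,:3]; o=np.array(arm.read_tool_pos())+W@T[:3,3]
    return K,np.array(c["dist_coeffs"],float),A,o
def cast(C,px,z):
    K,d,A,o=C
    u=cv2.undistortPoints(np.array(px,float).reshape(-1,1,2),K,d).reshape(-1,2)
    r=np.c_[u,np.ones(len(u))]@A.T
    return (o+r*((z-o[2])/r[:,2])[:,None])[:,:2]
def mask(img,lo,hi,roi=None):
    h=cv2.cvtColor(img,cv2.COLOR_BGR2HSV)
    m=cv2.inRange(h,np.array(lo),np.array(hi)) if lo[0]<=hi[0] else cv2.inRange(h,np.array((0,)+tuple(lo[1:])),np.array(hi))|cv2.inRange(h,np.array(lo),np.array((180,)+tuple(hi[1:])))
    if roi is not None:
        z=np.zeros_like(m);x0,y0,x1,y1=roi;z[y0:y1,x0:x1]=m[y0:y1,x0:x1];m=z
    return m
def rect(C,m,z):
    "min-area rectangle on plane z of all mask pixels: centre, long, short, yaw of long side; hull"
    ys,xs=np.nonzero(m); P=cast(C,np.c_[xs,ys],z)
    r=cv2.minAreaRect((P*1000).astype(np.float32)); b=cv2.boxPoints(r)
    e=[b[1]-b[0],b[2]-b[1]]; e.sort(key=np.linalg.norm); L=e[1]
    return np.array(r[0])/1000,np.linalg.norm(L),np.linalg.norm(e[0]),(np.arctan2(L[1],L[0])+np.pi/2)%np.pi-np.pi/2
E
python3 - <<'E'
from h import *
img=snapshot("top"); C=cam("top"); np.set_printoptions(precision=4,suppress=True)
B=((100,120,40),(128,255,255)); 
J=[("wheel",(100,110,40),(128,255,255),(125,185,175,235),.016),("knob",(22,120,120),(35,255,255),(125,185,175,235),.048),
("feeder",(100,110,40),(128,255,255),(340,230,400,295),.018),
("bar",(5,180,120),(20,255,255),(295,135,362,190),.014),
("cradleplate",(15,50,150),(32,200,255),(280,210,345,270),.010),("forks",(5,190,120),(14,255,255),(280,210,345,270),.06),
("foot",(172,150,90),(6,255,255),(170,240,212,300),.022),("mirror",(172,150,90),(6,255,255),(400,180,445,222),.06),
("trio",(15,50,130),(34,200,255),(225,215,272,270),.036),("tray",(8,60,90),(32,220,255),(200,140,265,195),.008)]
for n,lo,hi,roi,z in J:
    m=mask(img,lo,hi,roi); print(n,*rect(C,m,z),(m>0).sum())
print("can,chai",cast(C,[(201,213)],.1),cast(C,[(362,210)],.08))
v=np.hstack([cv2.resize(img[130:280,130:280],(390,390),interpolation=cv2.INTER_CUBIC),cv2.resize(img[130:280,295:445],(390,390),interpolation=cv2.INTER_CUBIC)])
cv2.imwrite("pics/crop1.png",v)
E
```

```text
wheel [0.5427 0.405 ] 95.52545 90.30414 1.5442592 366
knob [0.5401 0.4018] 46.43959 27.280128 1.5407578 116
feeder [ 0.3653 -0.2661] 127.55478 125.60549 0.75653756 950
bar [ 0.6753 -0.1519] 206.7172 170.06953 1.5434314 1046
cradleplate [ 0.4344 -0.0923] 143.84308 64.224396 -0.734255 686
forks [ 0.4238 -0.1055] 114.00158 70.788734 -0.73919123 34
foot [0.3614 0.279 ] 124.62786 70.96428 -0.018722892 705
mirror [ 0.5462 -0.4227] 107.46492 45.246597 -0.652015 225
trio [0.4338 0.0951] 118.481476 41.081257 0.52773917 385
tray [0.6695 0.1485] 202.47523 170.98868 1.5413753 3526
can,chai [[0.521  0.2273]] [[ 0.518  -0.2373]]
```

View pics/crop1.png

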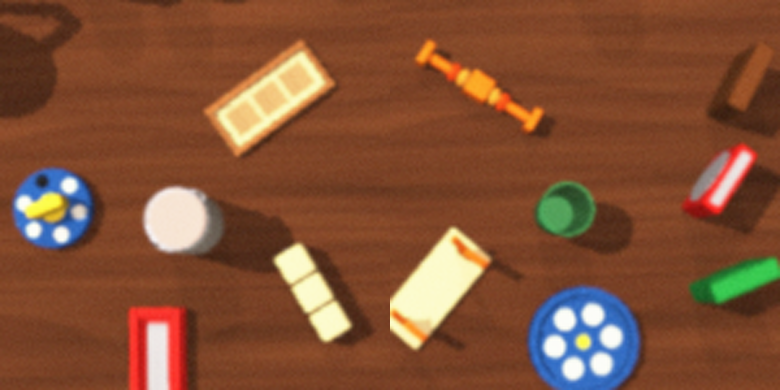

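The crop confirms the choices: the red mirror with its steel top strip is at crop (735,172), between the brown (745,75) and green (740,280) look-alikes. The trio is at (312,292) and the tray at (268,98). Next is a wrist-camera tour of the toys and the tray.

```bash
cat >> h.py <<'E'
def quat(yaw): return (Ro.from_euler('z',yaw)*Ro.from_euler('x',np.pi)).as_quat()
def best(p,yaw):
    c=[(abs(j[6]),y) for y in (yaw,yaw+np.pi,yaw-np.pi) if (j:=arm.ik(p,quat(y))) is not None]
    return min(c)[1] if c else None
def go(xy,z,yaw):
    p=[xy[0],xy[1],z]; y=best(p,yaw)
    if y is None: raise SystemExit(f"no ik {p} {yaw}")
    arm.movep(p,quat(y)); return y
E
python3 - <<'E'
from h import *
import pickle
D={}
for n,xy,yaw in [("wheel",(.541,.403),-1.4),("tray",(.665,.152),-.9),("trio",(.434,.095),.53),("bar",(.67,-.15),.99),("mirror",(.54,-.42),-.49)]:
    try: y=go(xy,.30,yaw)
    except Exception as e: print(n,repr(e)); continue
    C=cam("wrist"); im=snapshot("wrist"); D[n]=(C,im); cv2.imwrite(f"pics/w_{n}.png",im); print(n,y,arm.read_time(),arm.read_joint_positions())
pickle.dump(D,open("D.pkl","wb"))
s=[cv2.resize(D[n][1],(266,200)) for n in D]+[np.zeros((200,266,3),np.uint8)]*(6-len(D))
cv2.imwrite("pics/tour.png",np.vstack([np.hstack(s[:3]),np.hstack(s[3:])]))
E
```

```text
wheel -4.5415926535897935 1.6833 [-0.81779463  0.67022559  0.26461688  1.35373295 -0.18203924  1.14151955
 -0.3567168 ]
tray -4.0415926535897935 2.8167 [-0.33089693  0.67448765  0.13254843  1.32527859 -0.09322995  1.14788316
  0.48598133]
trio 0.53 4.2 [-0.72483086  0.35056616  0.61974148  2.0021581  -0.26472909  0.86650827
 -0.9997231 ]
bar 0.99 5.5333 [-0.05268906  0.71488757  0.46728811  1.31741041 -0.32637889  1.18464992
 -0.13973795]
mirror -0.49 6.7333 [ 0.23193213  0.79181711  0.81712123  1.33055879 -0.57858731  1.26096727
 -0.9843605 ]
```

View pics/tour.png

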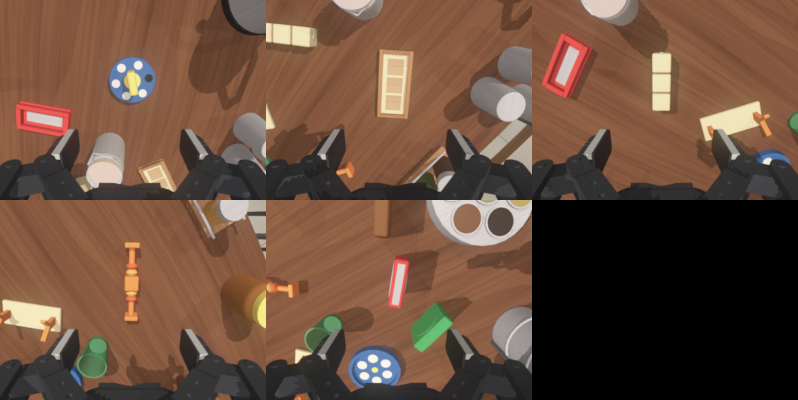

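The wrist tour shows every toy roughly centred and its long side nearly vertical. In tile (266x200) pixels: wheel (133,80), tray (129,84), trio (129,82), bar (132,82), mirror (133,82). Each image pixel is a tile pixel times 2.1. The wheel tile also shows the foot and the trio tile the cradle.

```bash
python3 - <<'E'
from h import *
import pickle
np.set_printoptions(precision=4,suppress=True)
D=pickle.load(open("D.pkl","rb"))
def big(m):
    n,l,s,_=cv2.connectedComponentsWithStats(m); return np.uint8(l==1+np.argmax(s[1:,4]))*255
J=[("wheel","wheel",(100,90,40),(128,255,255),(200,90,350,240),.014),("wheel","knob",(22,110,120),(35,255,255),(200,90,350,240),.048),
("wheel","foot",(172,120,90),(8,255,255),(0,190,180,300),.022),
("tray","tray",(5,20,150),(32,255,255),(210,85,340,270),.01),
("trio","trio",(18,30,150),(34,200,255),(225,95,325,240),.036),
("trio","foot",(172,120,90),(8,255,255),(0,50,160,220),.022),
("bar","bar",(5,155,160),(20,255,255),(230,70,330,270),.028),
("mirror","mirror",(172,120,90),(8,255,255),(230,100,350,240),.084),
("mirror","feeder",(100,90,40),(128,255,255),(150,290,450,420),.018)]
for k,n,lo,hi,roi,z in J:
    C,im=D[k]; m=big(mask(im,lo,hi,roi)); ys,xs=np.nonzero(m)
    print(n,*rect(C,m,z),len(xs),"bbox",xs.min(),ys.min(),xs.max(),ys.max())
a=[cv2.resize(im[y0:y0+160,x0:x0+130],(390,480)) for im,x0,y0 in ((D["wheel"][1],210,90),(D["mirror"][1],220,90))]
cv2.imwrite("pics/crop2.png",np.hstack(a))
E
```

```text
wheel [0.5436 0.4079] 93.737724 93.41885 -1.394411 3665 bbox 230 120 325 214
knob [0.5417 0.4092] 46.81914 23.983324 -1.1567291 779 bbox 262 148 290 200
foot [0.3639 0.289 ] 128.8714 76.50628 0.0037543774 5510 bbox 32 210 151 288
tray [0.6832 0.1476] 158.44879 94.8376 -0.9590971 10207 bbox 234 103 330 257
trio [0.4361 0.096 ] 114.50963 36.484966 0.5266286 4717 bbox 252 111 293 232
foot [0.3631 0.2731] 127.373375 83.22026 -0.009203792 7585 bbox 20 68 135 206
bar [ 0.6435 -0.1951] 55.95014 29.186728 0.9927727 836 bbox 261 200 290 253
mirror [ 0.5483 -0.4321] 91.084076 35.81553 -0.6413076 2108 bbox 256 116 313 228
feeder [ 0.3781 -0.271 ] 128.04193 121.018555 1.2045301 4646 bbox 174 308 282 394
```

View pics/crop2.png

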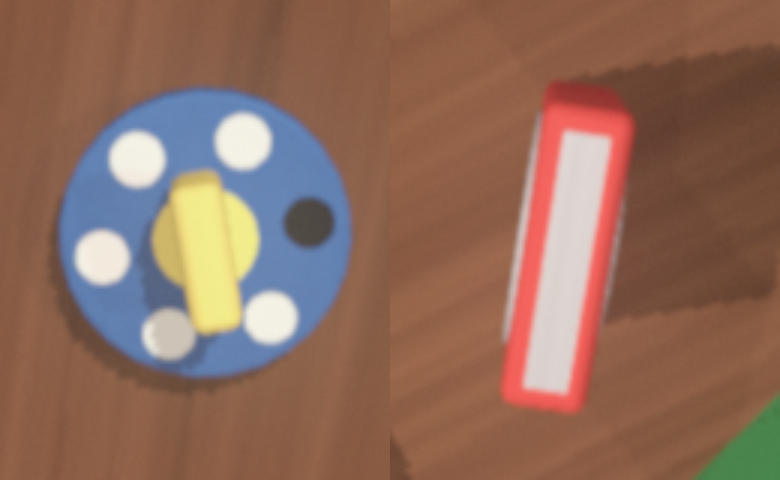

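In the enlarged wheel crop, the knob's top face has corners (172,190), (220,182), (242,328), (195,333). In the mirror crop, the strip corners are (172,130), (222,137), (180,394), (132,388). I'll cast these, and redo the bar and tray masks.

```bash
python3 - <<'E'
from h import *
import pickle
np.set_printoptions(precision=4,suppress=True)
D=pickle.load(open("D.pkl","rb"))
def corners(k,P,off,z):
    c=cast(D[k][0],np.array(P)/3+off-1/3,z); d=(c[1]+c[0]-c[2]-c[3]); print(k,c.mean(0),"yaw",np.arctan2(d[1],d[0]),"len",np.linalg.norm(d)/2)
corners("wheel",[(172,190),(220,182),(242,328),(195,333)],(210,90),.048)
corners("mirror",[(172,130),(222,137),(180,394),(132,388)],(220,90),.084)
for k,px in (("bar",[(278,95),(278,165),(278,215),(278,300)]),("tray",[(275,120),(250,170),(240,100),(270,170)])):
    h=cv2.cvtColor(D[k][1],cv2.COLOR_BGR2HSV); print([h[y,x].tolist() for x,y in px], h[170,200])
C,im=D["bar"]
for lo in [(6,170,110),(6,190,110)]:
    m=mask(im,lo,(22,255,255),(245,75,310,262)); m=cv2.morphologyEx(m,cv2.MORPH_OPEN,np.ones((3,3))); print("bar",*rect(C,m,.021),(m>0).sum())
C,im=D["tray"]
for lo in [(10,20,185),(10,20,200)]:
    m=mask(im,lo,(34,130,255),(225,95,325,255)); print("tray",*rect(C,m,.006),(m>0).sum())
C,im=D["trio"]
m=mask(im,(15,20,170),(34,200,255),(360,205,500,300)); print("cradle",*rect(C,m,.01),(m>0).sum())
a=[cv2.resize(i[y0:y0+190,x0:x0+150],(390,494)) for i,x0,y0 in ((D["tray"][1],205,85),(D["bar"][1],205,80))]
cv2.imwrite("pics/crop3.png",np.hstack(a))
E
```

```text
wheel [0.5443 0.4083] yaw 1.9019741181751866 len 0.04446971677365015
mirror [ 0.5479 -0.4262] yaw -0.6345702655735 len 0.0706121086010798
[[15, 151, 240], [15, 152, 241], [13, 161, 228], [11, 133, 140]] [ 10 134 133]
[[25, 53, 241], [24, 55, 242], [12, 135, 140], [17, 88, 220]] [ 11 130 139]
bar [ 0.6808 -0.1408] 109.09299 19.733013 0.98938215 171Traceback (most recent call last):
  File "<stdin>", line 13, in <module>
  File "h.py", line 24, in rect
    ys,xs=np.nonzero(m); P=cast(C,np.c_[xs,ys],z)
                           ~~~~^^^^^^^^^^^^^^^^^^
  File "h.py", line 13, in cast
    u=cv2.undistortPoints(np.array(px,float).reshape(-1,1,2),K,d).reshape(-1,2)
      ~~~~~~~~~~~~~~~~~~~^^^^^^^^^^^^^^^^^^^^^^^^^^^^^^^^^^^^^^^^
cv2.error: OpenCV(4.12.0) /io/opencv/modules/calib3d/src/undistort.dispatch.cpp:347: error: (-215:Assertion failed) CV_IS_MAT(_src) && CV_IS_MAT(_dst) && (_src->rows == 1 || _src->cols == 1) && (_dst->rows == 1 || _dst->cols == 1) && _src->cols + _src->rows - 1 == _dst->rows + _dst->cols - 1 && (CV_MAT_TYPE(_src->type) == CV_32FC2 || CV_MAT_TYPE(_src->type) == CV_64FC2) && (CV_MAT_TYPE(_dst->type) == CV_32FC2 || CV_MAT_TYPE(_dst->type) == CV_64FC2) in function 'cvUndistortPointsInternal'
```

```bash
python3 - <<'E'
from h import *
import pickle
np.set_printoptions(precision=4,suppress=True)
D=pickle.load(open("D.pkl","rb"))
C,im=D["bar"]
m=mask(im,(6,120,180),(22,255,255),(245,75,310,262)); print("bar",*rect(C,m,.021),(m>0).sum())
C,im=D["tray"]
for lo in [(10,20,180),(10,20,205)]:
    m=mask(im,lo,(34,120,255),(225,95,325,255)); print("tray",*rect(C,m,.006),(m>0).sum())
C,im=D["trio"]
m=mask(im,(15,20,170),(34,120,255),(360,205,500,300)); print("cradle",*rect(C,m,.01),(m>0).sum())
go((.4327,-.092),.30,-.735); C=cam("wrist"); c=snapshot("wrist"); m=mask(c,(18,20,190),(34,110,255),(180,60,380,280)); print("cradle",*rect(C,m,.01),(m>0).sum())
D["cradle"]=(C,c)
go((.3655,-.266),.30,0); C=cam("wrist"); f=snapshot("wrist"); m=mask(f,(100,90,40),(128,255,255),(150,40,410,280)); print("feeder",*rect(C,m,.018),(m>0).sum())
D["feeder"]=(C,f); pickle.dump(D,open("D.pkl","wb"))
a=[cv2.resize(i[y0:y0+190,x0:x0+150],(260,330)) for i,x0,y0 in ((im,345,110),(D["tray"][1],205,85),(D["bar"][1],205,80))]
a=[cv2.resize(i[60:270,170:390],(265,253)) for i in (D["tray"][1],c,f)]
cv2.imwrite("pics/crop3.png",np.hstack(a)); print(arm.read_time())
E
```

```text
bar [ 0.6721 -0.1538] 163.18587 29.185308 0.9843291 3456
tray [0.6696 0.1445] 145.37778 67.51203 -0.96504736 8229
tray [0.6675 0.1475] 135.91826 65.78613 -0.96185106 7047
cradle [ 0.4364 -0.091 ] 140.21423 63.8534 -0.73466736 5472
cradle [ 0.4346 -0.0921] 137.82271 58.7711 -0.731215 6784
feeder [ 0.3667 -0.2666] 127.00982 126.662125 -0.8089014 9634
10.075
```

View pics/crop3.png

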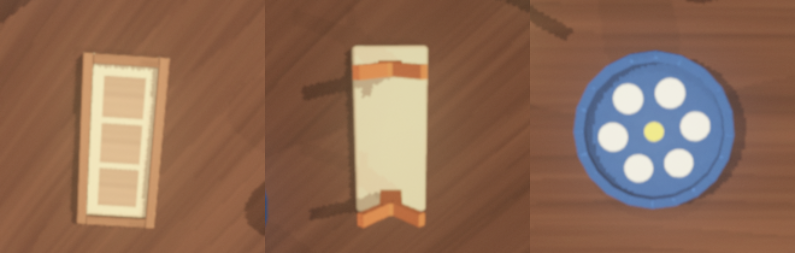

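The tray outline fits 145x67.5 mm, the cradle plate 140x64 and the feeder 127 round, so all bases are found. Starting with the bar.

```bash
cat >> h.py <<'E'
H=.25
def pick(xy,yaw,z,op,force,hov=H):
    arm.move_gripper(op); y=go(xy,hov,yaw)
    arm.line_to([*xy,z+.03],.2); arm.line_to([*xy,z],.06)
    arm.move_gripper(0.0,force); print("grip",arm.read_opening(),arm.read_finger_force(),arm.read_ft_force())
    arm.line_to([*xy,hov],.2); print("lifted",arm.read_opening(),arm.read_finger_force(),arm.read_time())
def place(xy,yaw,z,op,hov=H):
    go(xy,hov,yaw); arm.line_to([*xy,z+.03],.2); arm.line_to([*xy,z],.04)
    print("down",arm.read_ft_force(),arm.read_opening()); arm.move_gripper(op); arm.pause(.2)
    arm.line_to([*xy,z+.03],.06); arm.line_to([*xy,hov],.2); print("placed",arm.read_time())
def wsnap(name): 
    C=cam("wrist"); im=snapshot("wrist"); cv2.imwrite(f"pics/{name}.png",im); return C,im
E
python3 - <<'E'
from h import *
pick((.6721,-.1538),.984,.074,.6,50)
wsnap("bar_held")
place((.4355,-.0915),-.733,.111,.6)
wsnap("bar_done")
a=cv2.imread("pics/bar_held.png");b=cv2.imread("pics/bar_done.png")
cv2.imwrite("pics/bar2.png",np.hstack([cv2.resize(i,(400,300)) for i in(a,b)]))
E
```

```text
grip 0.31768740445668775 50.177786350250244 [ 0.24160788 -0.49167055  2.7101242 ]
lifted 0.3182298144254906 49.89598274230957 14.65
down [-1.66944336 -2.16009248  2.46772881] 0.31916574586373014
placed 19.275
```

View pics/bar2.png

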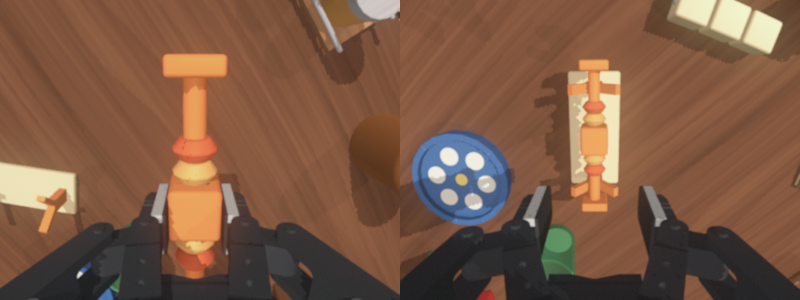

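Left: the bar held centred by its square bead. Right: the bar at (594,135) lies in both forks, centred. Next: trio, then a look at the foot.

```bash
python3 - <<'E'
from h import *
np.set_printoptions(precision=4,suppress=True)
pick((.4361,.096),.5266,.077,.75,50)
place((.6696,.1445),-.965,.082,.75)
_,a=wsnap("trio_done")
go((.3625,.281),.30,0); C,b=wsnap("foot")
m=mask(b,(172,120,90),(8,255,255),(170,40,400,280)); print("foot",*rect(C,m,.022))
h=cv2.cvtColor(b,cv2.COLOR_BGR2HSV); m=cv2.inRange(h,(0,0,150),(180,45,255)); m[:90]=0;m[270:]=0;m[:,:230]=0;m[:,330:]=0; print("strip",*rect(C,m,.008))
cv2.imwrite("pics/trio2.png",np.hstack([cv2.resize(i,(400,300)) for i in(a,b)]))
E
```

```text
grip 0.4136074935304663 50.86549937725067 [-1.1459 -0.4604  4.8616]
lifted 0.41297925874694374 50.45683801174164 24.2333
down [-0.3479  0.9376 -1.0003] 0.4159342094789132
placed 29.2667
foot [0.3593 0.2867] 127.45585 93.39384 -0.0025174618
strip [0.3612 0.284 ] 81.92864 22.914707 -0.008181453
```

View pics/trio2.png

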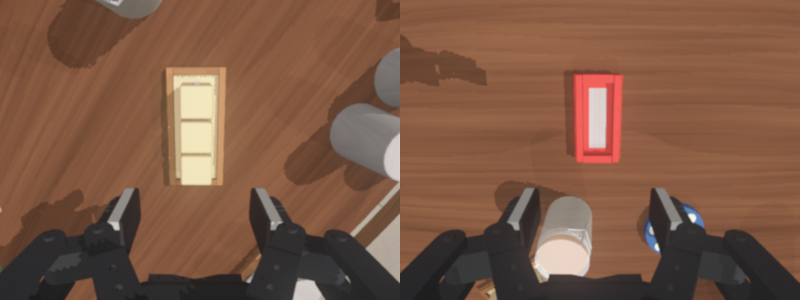

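Left: the trio in the tray sits low in the picture (its end at (196,185), near the rim), so I need numbers. Right: the foot at (598,118), with its strip visible.

```bash
python3 - <<'E'
from h import *
a=cv2.imread("pics/trio_done.png")[80:270,215:330];b=cv2.imread("pics/foot.png")[90:240,225:325]
cv2.imwrite("pics/crop4.png",np.hstack([cv2.resize(a,(345,570)),np.pad(cv2.resize(b,(380,570)),((0,0),(0,0),(0,0)))]))
E
```

```text
(no output)
```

View pics/crop4.png

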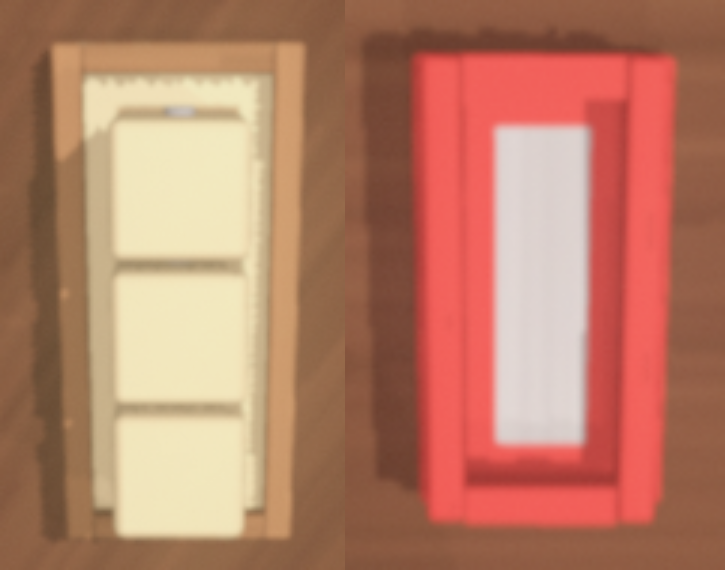

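Trio top corners: (113,118), (245,118), (243,538), (117,538). Tray corners: (52,43), (305,43), (291,538), (68,540). Foot top corners: (415,55), (675,57), (655,522), (432,522).

```bash
python3 - <<'E'
from h import *
np.set_printoptions(precision=4,suppress=True)
Cf=cam("wrist")
def rep(n,C,P,off,s,z):
    c=cast(C,np.array(P,float)/s+off-.3,z); d=c[0]+c[1]-c[2]-c[3]; w=c[0]+c[3]-c[1]-c[2]; print(n,c.mean(0),np.arctan2(d[1],d[0]),np.linalg.norm(d)/2,np.linalg.norm(w)/2)
rep("foot",Cf,[(415-345,55),(675-345,57),(655-345,522),(432-345,522)],(225,90),3.8,.022)
rep("strip",Cf,[(495-345,126),(592-345,126),(584-345,444),(495-345,444)],(225,90),3.8,.008)
y=go((.6696,.1445),.25,-.965); C,im=wsnap("trio_done2")
for z in (.036,.040,.046): rep("trio",C,[(113,118),(245,118),(243,538),(117,538)],(215,80),3,z)
rep("tray",C,[(52,43),(305,43),(291,538),(68,540)],(215,80),3,.01)
E
```

```text
foot [0.3611 0.2844] 3.13923623422439 0.1196454908634684 0.060741330089629154
strip [0.3615 0.2838] 3.1295218970966 0.08453367607802602 0.02428995799563181
trio [0.672  0.1448] 2.1836230105882595 0.11588505440076097 0.03435585873051564
trio [0.6714 0.1457] 2.1836230105882595 0.11425575049722471 0.033872827203901286
trio [0.6704 0.1471] 2.18362301058826 0.11181179464192026 0.03314827991398
tray [0.6705 0.1469] 2.1830510091885222 0.1469389088744593 0.06851657658246725
```

The trio is seated within 2 mm of centre, and its top-face length fits z=0.040. Now the mirror.

```bash
python3 - <<'E'
from h import *
pick((.5479,-.4262),-.6346,.118,.6,55,hov=.29)
_,a=wsnap("mir_held")
place((.3613,.2825),0,.1275,.6,hov=.29)
_,b=wsnap("mir_done")
cv2.imwrite("pics/mir2.png",np.hstack([cv2.resize(i,(400,300)) for i in(a,b)]))
E
```

```text
grip 0.27477875270028235 54.109888672828674 [-0.14609091 -0.4862982   0.50556376]
lifted 0.275328113845277 53.80693852901459 37.2333
down [-0.55146883 -0.70892771 -1.87055452] 0.2740798350059823
placed 43.625
```

View pics/mir2.png

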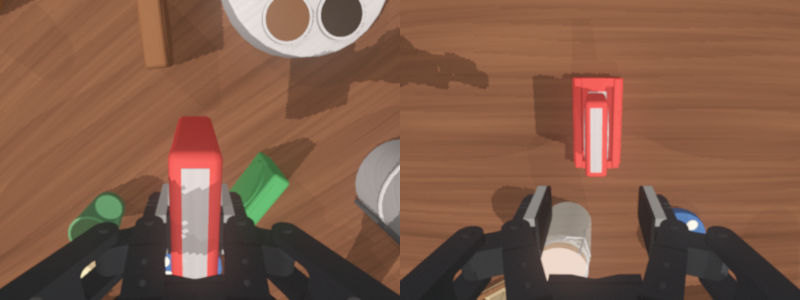

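The mirror stands upright in the channel at (597,130). Now the wheel.

```bash
python3 - <<'E'
from h import *
pick((.5442,.4082),1.902,.093,.5,55)
_,a=wsnap("wh_held")
place((.3665,-.2666),1.9,.104,.5)
_,b=wsnap("wh_done"); cv2.imwrite("pics/top_end.png",snapshot("top"))
cv2.imwrite("pics/wh2.png",np.vstack([np.hstack([cv2.resize(i,(400,300)) for i in(a,b)]),np.hstack([cv2.resize(snapshot(n),(400,300)) for n in("top","scene")])]))
E
```

```text
grip 0.17594372035100767 55.37172853946686 [0.45886698 1.38817373 1.89737753]
lifted 0.1750068148481762 54.937334060668945 47.5833
down [-0.39666596  0.54414817 -1.43735734] 0.1773879235071007
placed 53.7083
```

View pics/wh2.png

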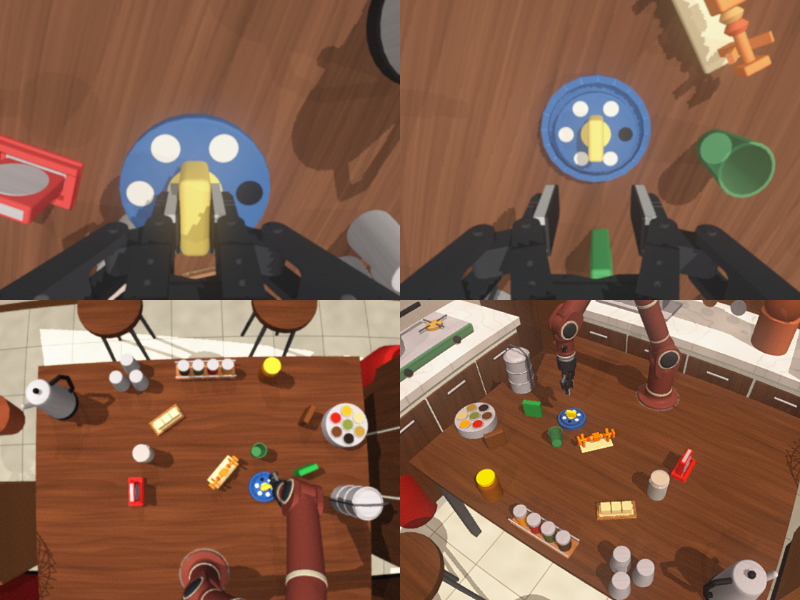

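The wheel is inside the rim at (596,128) in the upper right tile. The mirror in the scene tile, at (683,464), may be leaning, so I'll check it from close by, together with the bar and wheel.

```bash
python3 - <<'E'
from h import *
s=snapshot("scene")
go((.3613,.2825),.29,0); _,b=wsnap("mir_chk")
cv2.imwrite("pics/chk.png",np.hstack([cv2.resize(s[200:260,360:430],(400,343),interpolation=cv2.INTER_CUBIC),cv2.resize(b[70:250,175:385],(400,343))]))
E
```

```text
(no output)
```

View pics/chk.png

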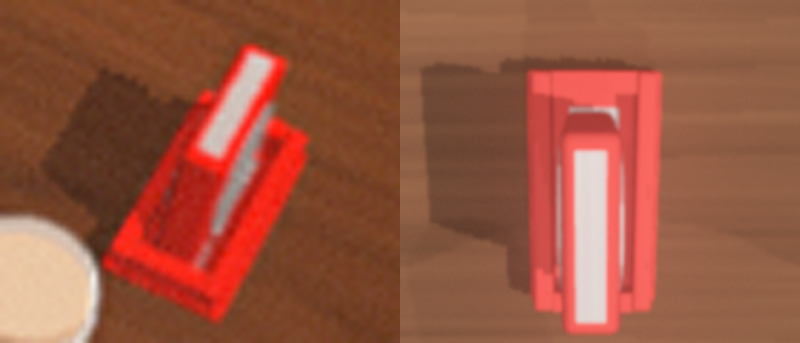

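The mirror is upright and inside the channel, with its strip at (590,240). The gripper is clear, so I'm handing in.

```bash
python3 -c "
from h import *
print(arm.read_time()); print(ticket.finish_job())"
```

```text
55.9917
the job is handed in; nothing more can be done
None
```

I handed the job in at about 56 s: the camera views showed the wheel, bar, mirror and trio each seated and released in its own base, and the canister and chai glass looked undisturbed; the hand-in call returned no verdict.

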